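Fetch the yellow screwdriver from the tool block

TASK

The cup sealer is due for a small adjustment. Pull the yellow-handled screwdriver straight up out of the wooden tool block and stand it, tip down, in the blue service cup; let go of it there. Leave the red screwdriver and the marker standing in their holes.

Things in the scene. Friction and masses are not known exactly. Their poses are not given: they have to be found in the camera images.
- yellow_screwdriver_tip (a point): Tip of the yellow-handled screwdriver, on its axis; z runs along the tool from tip to handle (up at the start, leaning at most 4 degrees). 197 mm long: a 6 mm steel shank from 0 to 104 mm above the tip, then a round handle, 23 to 25 mm thick where gripped, to 197 mm; best gripped 160 to 175 mm above the tip. About 70 g. At the start loose, tip down, in an outer hole of the tool block.
- tool_block: Fixed wooden block, 64 x 230 x 70 mm high; origin at the centre of its underside, z up, y along its length. Three holes from above, 80 mm apart along y: the outer ones, 10 mm wide, hold the two screwdrivers (either way round), the middle one the marker; all 58 mm deep, bottoms 12 mm above the table.
- cup_floor (a point): Centre of the inner floor of the upright round blue service cup (fixed, black foot), 6 mm above the table; z up. The cup is 110 mm high above the table, 64 mm across outside, 55 mm across inside, open at the top, empty.
- red_screwdriver: The red-handled screwdriver, 172 mm long, 23 mm thick handle, loose in the other outer hole of the block, tip down, its top about 184 mm above the table. Its origin lies 12 mm beside its axis, about half way up.
- marker: White marker pen, red end up, 135 mm long, 16 mm thick, loose in the middle hole of the block, upright, its top about 147 mm above the table. Its origin lies 8 mm beside its axis, half way up (80 mm above the table).

How it is judged:
On the way:
1. the yellow screwdriver is pulled out: its tip is above the top of the block (height (world z) of yellow_screwdriver_tip above 0.08 m), for 0.1 s.
At the end, for the whole second after the job is handed in: The yellow screwdriver stands tip down in the blue cup: its tip within 30 mm of the cup's axis, lower than 30 mm above the table (on the cup's floor), leaning on the rim by less than 0.6 rad; the red screwdriver and the marker are within 25 mm of where they stood (horizontal distance between yellow_screwdriver_tip and cup_floor below 0.03 m and height (world z) of yellow_screwdriver_tip below 0.03 m and angle between yellow_screwdriver_tip's own z axis and vertical below 0.6 rad and distance of each of red_screwdriver, marker from where it was at the start of the episode below 0.025 m); the robot touches nothing.
It fails at once if the red screwdriver is pulled out or knocked: moved more than 25 mm (distance of red_screwdriver from where it was at the start of the episode above 0.025 m).
It fails at once if the marker is pulled out or knocked: moved more than 25 mm (distance of marker from where it was at the start of the episode above 0.025 m).
It also fails if it takes over 45 s, if anything falls off the work surface, if the arm or the gripper's body presses on something with over 40 N, if the wrist force passes 120 N, or if a joint passes its speed limit or range.

ROBOT

A 6-joint arm with a two-finger parallel gripper is mounted at the origin on a cart in front of the work surface, level with it; the furniture and walls round the work are solid. World frame = base frame: x ahead of the robot, y to its left, z up, the work surface at z = 0. Lengths are in m, angles in rad, forces in N, time in s.
With the tool pointing down it reaches from about 0.375 to 0.925 m from the base axis. Payload 5.7 kg.
Tool frame: the origin (TCP) lies midway between the tips of the shut fingers; the grasp point (between the pads) lies 19 mm behind it; z points along the fingers, y is the line along which they close (so a half turn about z gives the same grasp; the last joint's range is limited). The gripper opens to 88 mm and grips with 3 to 60 N. Pads are 20 mm wide; open, the fingers measure 115 mm over their backs; the gripper's body (75 mm by 178 mm) begins 61 mm behind the grasp point.
Start: joints at [-1.222, 0.359, 1.51, -0, 1.272, -0.115], TCP at [0.268, -0.537, 0.223] pointing down, gripper open.
Joint ranges: [-2.97, 2.97], [-1.01, 2.36], [0.21, 2.38], [-0.96, 4.11], [0.2, 2.71], [-2.98, 2.98]. Speed limits (rad/s): [2.39, 2.39, 3.14, 3.14, 3.14, 3.14].

INTERFACE

Orientations are given as a unit quaternion [x, y, z, w].
In Python, from bench import move_ptp, servo_line, goto_joints, move_gripper, sleep, inverse_kinematics, capture, PlanningError, close_job, spot_in, silhouettes, current_clock, current_joint_pos, current_qvel, current_joint_torque, current_position, current_orientation, current_force, current_torque, current_finger_gap, current_grip_force gives the robot as it stands. Calls block until the motion is done:
- move_ptp(position, orientation): joint-space move of the TCP to a pose.
- servo_line(position, orientation=None, rate=0.15, contact_N=None): straight line of the TCP; orientation=None keeps the orientation; rate is the mean speed in m/s. With contact_N (N) it stops when the force on the tool has changed by that much, and returns True; else False.
- goto_joints(angles): joint-space move.
- move_gripper(opening): finger opening in m; the grip force is fixed at half the most; returns when the fingers have stopped.
- sleep(seconds).
- inverse_kinematics(position, orientation): joint angles nearest the present ones, or None.
- capture(name): name is "scene" or "top"; returns a dict with "image" (420x560x3 uint8, blue, green, red), "range_z" (420x560 float32, m along the optical axis (not along the pixel's ray), 0 where there is no reading), "intrinsics" (3x3 intrinsics, pixels), "R" (3x3) and "t" (3): a world point X has camera coordinates R X + t. Camera axes: x right, y down, z forward; pixel columns grow to the right and rows downward; lengths in m; the calibration is good to about 2 mm. A picture is of the moment at which its call begins.
A pose or a line that the arm cannot do raises PlanningError and nothing moves.
- close_job(): hands the job in; it is judged then, once.
Trained networks look in the newest picture that a camera, given by its name, has taken for a name from the list of things; names that differ only in an ending like _2 or _b are one class to them, and where a whole thing is asked for, a point or a joint stands for the part that bears it (a point fixed in the world has none). Each returns a list of dicts, best first, with "conf" (0 to 1); they miss things now and then, are a little off and sometimes report something else, mostly with a low value. They report only what shows in the picture. A call takes as long as a camera call.
- spot_in(camera, query): "xy" ([column, row] in pixels, amid what is visible of it).
- silhouettes(camera, query): "region" (420x560 bool, what is visible of it) and "xy" ([column, row] in pixels, amid what is visible of it).
Readings, each from a call of its own:
- current_clock(): time.
- current_joint_pos(): joint angles.
- current_qvel(): joint speeds.
- current_joint_torque(): joint torques, N m.
- current_position(): TCP position.
- current_orientation(): TCP orientation.
- current_force(): force on the tool from outside, world axes, zero at the start.
- current_torque(): the same for the moment, N m.
- current_finger_gap(): finger opening in m.
- current_grip_force(): force on a finger pad.
Only numpy, scipy, OpenCV 4.12 (cv2) and the standard library are available. Lean on these libraries where they do the work, as an engineer would, in place of code of your own. Each camera call takes 0.05 s, during which the arm holds its last target. There are 200 camera calls.

## Working session

There is one attempt and no reset: what is moved stays moved. The work goes in short steps, each a Python script; the robot and the scene stay as the last script left them, time stands still between calls to the robot, and variables do not carry over. Pictures are saved under pics/ and viewed, at most 10 in all, crops included, and the job is handed in when it is done.

```bash
mkdir -p pics; cat > h.py <<'E'
import numpy as np, cv2
from bench import *
def cloud(d):
    z=d["range_z"]; v,u=np.mgrid[:z.shape[0],:z.shape[1]]; K=d["intrinsics"]
    c=np.dstack([(u-K[0,2])/K[0,0]*z,(v-K[1,2])/K[1,1]*z,z])
    P=(c-d["t"])@d["R"]; P[z<=0]=np.nan; return P
E
python3 - <<'E'
from h import *
for cam in ("top","scene"):
    d=capture(cam); cv2.imwrite(f"pics/{cam}0.png",d["image"]); P=cloud(d)
    print(cam,"campos",(-d["R"].T@d["t"]).round(3))
    for q in ("yellow_screwdriver_tip","tool_block","cup_floor","red_screwdriver","marker"):
        try:
            for s in silhouettes(cam,q)[:2]:
                p=P[s["region"]]; p=p[~np.isnan(p[:,0])]
                print(q,round(s["conf"],2),np.round(s["xy"]),len(p),np.percentile(p,[2,50,98],axis=0).round(3).tolist() if len(p) else "")
        except Exception as e: print(q,repr(e))
print(current_clock(),current_orientation())
E
```

```text
top campos [ 0.395 -0.107  1.019]
tool_block 0.89 [215. 219.] 2750 [[0.439, 0.027, 0.01], [0.545, 0.058, 0.071], [0.661, 0.101, 0.075]]
cup_floor 0.62 [358. 248.] 1137 [[0.454, -0.319, 0.001], [0.49, -0.29, 0.025], [0.524, -0.25, 0.113]]
red_screwdriver 0.68 [204. 245.] 149 [[0.462, 0.047, 0.122], [0.47, 0.054, 0.18], [0.482, 0.067, 0.187]]
marker 0.63 [204. 213.] 67 [[0.544, 0.059, 0.073], [0.548, 0.063, 0.127], [0.554, 0.07, 0.149]]
scene campos [0.195 0.574 0.722]
tool_block 0.69 [236. 279.] 5657 [[0.434, 0.036, 0.002], [0.536, 0.092, 0.067], [0.659, 0.111, 0.072]]
cup_floor 0.56 [327. 180.] 1379 [[0.456, -0.314, 0.003], [0.484, -0.262, 0.068], [0.517, -0.25, 0.11]]
red_screwdriver 0.75 [273. 252.] 526 [[0.46, 0.054, 0.069], [0.468, 0.068, 0.146], [0.479, 0.073, 0.184]]
marker 0.73 [230. 251.] 298 [[0.542, -0.05, -0.0], [0.547, 0.074, 0.107], [0.636, 0.078, 0.147]]
marker 0.38 [326. 183.] 1397 [[0.456, -0.314, 0.002], [0.484, -0.262, 0.066], [0.519, -0.248, 0.11]]
0.6 [ 9.73230855e-01  2.29829724e-01 -2.23316557e-05 -3.72483303e-05]
```

View pics/top0.png

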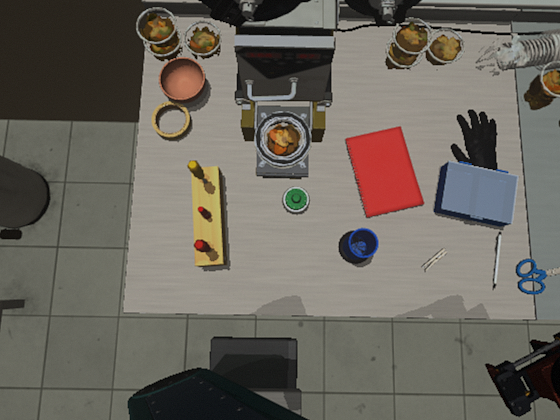

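View pics/scene0.png

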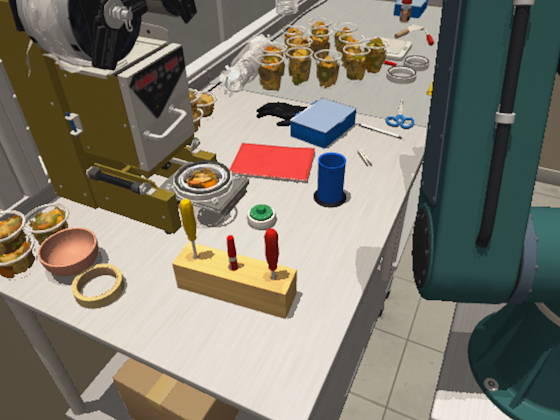

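The top view shows yellow at (192,167), marker at (204,212), red at (202,245) and the cup rim around (362,243). In the scene view, yellow is at (188,220), red at (272,250) and the cup at (331,180). The yellow tool is in the far hole, so I'll measure its axis, the cup rim and the obstacles nearby.

```bash
cat >> h.py <<'E'
def axis(p):
    """line through a thin vertical tool's points: mean, unit direction (up)"""
    m=np.median(p,0); q=p[np.linalg.norm((p-m)[:,:2],axis=1)<0.03]; m=q.mean(0)
    d=np.linalg.svd(q-m)[2][0]; return m,d*np.sign(d[2])
E
python3 - <<'E'
from h import *
from scipy.optimize import least_squares
for cam in ("top","scene"):
    d=capture(cam); P=cloud(d); hsv=cv2.cvtColor(d["image"],cv2.COLOR_BGR2HSV)
    near=(np.abs(P[...,0]-.625)<.05)&(np.abs(P[...,1]-.06)<.05)
    m=near&(hsv[...,1]>150)&(P[...,2]>.118)
    p=P[m]; C=-d["R"].T@d["t"]
    # axis fit: surface points 12 mm from a line (x,y at z=.17, slopes)
    f=lambda a:np.hypot(p[:,0]-a[0]-a[2]*(p[:,2]-.17),p[:,1]-a[1]-a[3]*(p[:,2]-.17))-.012
    v0=p.mean(0)+(p.mean(0)-C)*np.r_[1,1,0]*.012
    r=least_squares(f,[*v0[:2],0,0],loss="soft_l1",f_scale=.002)
    print(cam,"yellow",len(p),p.min(0).round(3),p.max(0).round(3),"fit",r.x.round(4),"rms",np.sqrt((r.fun**2).mean()).round(4))
    for lo,hi in((.12,.15),(.15,.18),(.18,.215)):
        b=p[(p[:,2]>lo)&(p[:,2]<hi)]; print(lo,len(b),b.mean(0).round(4) if len(b) else "", np.ptp(b,axis=0).round(3) if len(b) else "")
    near=(np.abs(P[...,0]-.485)<.06)&(np.abs(P[...,1]+.285)<.06)
    q=P[near&(P[...,2]>.103)&(P[...,2]<.118)]
    r=least_squares(lambda a:np.hypot(q[:,0]-a[0],q[:,1]-a[1])-.030,[.485,-.285],loss="soft_l1",f_scale=.002)
    print("cup",len(q),q.min(0).round(3),q.max(0).round(3),"centre",r.x.round(4),np.sqrt((r.fun**2).mean()).round(4))
    t=P[(np.abs(P[...,2]-.070)<.004)&(np.abs(P[...,0]-.55)<.16)&(np.abs(P[...,1]-.065)<.07)]
    print("block",cv2.minAreaRect(t[:,:2].astype(np.float32)*1000))
    for h in (.1,.2,.3):
        o=P[(P[...,2]>h)&(np.abs(P[...,0]-.64)<.2)&(np.abs(P[...,1]-.05)<.2)]
        o=o[np.hypot(o[:,0]-.625,o[:,1]-.06)>.03]
        if len(o): k=np.argsort(np.hypot(o[:,0]-.625,o[:,1]-.06))[[0,len(o)//20]]; print("obst>",h,len(o),o[k].round(3).tolist())
E
```

```text
top yellow 124 [0.619 0.065 0.121] [0.637 0.087 0.213] fit [ 0.6312  0.0781  0.1542 -0.1077] rms 0.0038
0.12 9 [0.6248 0.0721 0.1317] [0.007 0.013 0.024]
0.15 15 [0.624  0.0731 0.1664] [0.012 0.023 0.024]
0.18 100 [0.6274 0.0747 0.2054] [0.017 0.021 0.032]
cup 217 [ 0.458 -0.32   0.103] [ 0.521 -0.255  0.115] centre [ 0.4892 -0.2874] 0.0016
block ((551.4226684570312, 66.72113037109375), (230.29010009765625, 64.92394256591797), 5.609879016876221)
obst> 0.1 9608 [[0.557, 0.063, 0.131], [0.754, -0.025, 0.108]]
obst> 0.2 6949 [[0.758, -0.039, 0.247], [0.794, -0.028, 0.328]]
obst> 0.3 5121 [[0.793, -0.02, 0.326], [0.786, -0.05, 0.472]]
scene yellow 449 [0.617 0.072 0.12 ] [0.636 0.092 0.211] fit [ 0.6313  0.0772 -0.0115 -0.003 ] rms 0.0023
0.12 96 [0.624  0.0835 0.1367] [0.014 0.017 0.029]
0.15 154 [0.6233 0.0845 0.1657] [0.019 0.019 0.03 ]
0.18 197 [0.6248 0.0836 0.198 ] [0.019 0.02  0.031]
cup 188 [ 0.456 -0.318  0.103] [ 0.521 -0.251  0.112] centre [ 0.4881 -0.2836] 0.002
block ((550.2015380859375, 69.31430053710938), (231.781005859375, 67.84033203125), 5.4918437004089355)
obst> 0.1 13765 [[0.627, 0.09, 0.183], [0.716, -0.058, 0.113]]
obst> 0.2 9869 [[0.635, 0.089, 0.2], [0.791, -0.03, 0.366]]
obst> 0.3 7134 [[0.79, -0.015, 0.324], [0.801, -0.019, 0.362]]
```

The fits agree. Block geometry puts the yellow hole at (0.631, 0.076) with the tool nearly upright, and the cup axis is at about (0.489, -0.286). I'll approach clear of the sealer, closing the gripper across the block.

```bash
cat >> h.py <<'E'
from scipy.spatial.transform import Rotation as Ro
def down(deg):
    """tool down, closing axis at deg from world x"""
    a=np.radians(deg); y=np.array([np.cos(a),np.sin(a),0]); z=np.array([0,0,-1.])
    return Ro.from_matrix(np.c_[np.cross(y,z),y,z]).as_quat()
E
python3 - <<'E'
from h import *
qs=[down(-84.5),down(95.5)]
for q in qs: print(inverse_kinematics([.6305,.077,.16],q), inverse_kinematics([.489,-.286,.31],q))
q=min(qs,key=lambda q:abs(inverse_kinematics([.6305,.077,.16],q)[5]))
x,y=.6305,.077
move_ptp([.48,-.12,.33],q)
servo_line([x,y,.33],rate=.25)
print("contact",servo_line([x,y,.160],rate=.15,contact_N=8), current_position().round(4) if hasattr(current_position(),'round') else current_position())
d=capture("scene"); cv2.imwrite("pics/scene1.png",cv2.resize(d["image"][130:330,100:380],None,fx=2.5,fy=2.5))
print(current_clock())
E
```

```text
[ 1.28372368e-02  4.66452820e-01  1.50090904e+00 -4.44089210e-16
  1.17423079e+00  1.48764045e+00] [-6.51144906e-01  2.43295307e-01  1.45941832e+00 -4.44089210e-16
  1.43887903e+00  8.23658312e-01]
[ 1.28372368e-02  4.66452820e-01  1.50090904e+00 -4.44089210e-16
  1.17423079e+00 -1.65395220e+00] [-6.51144906e-01  2.43295307e-01  1.45941832e+00 -4.44089210e-16
  1.43887903e+00 -2.31793434e+00]
contact False [0.6313 0.077  0.161 ]
4.925
```

View pics/scene1.png

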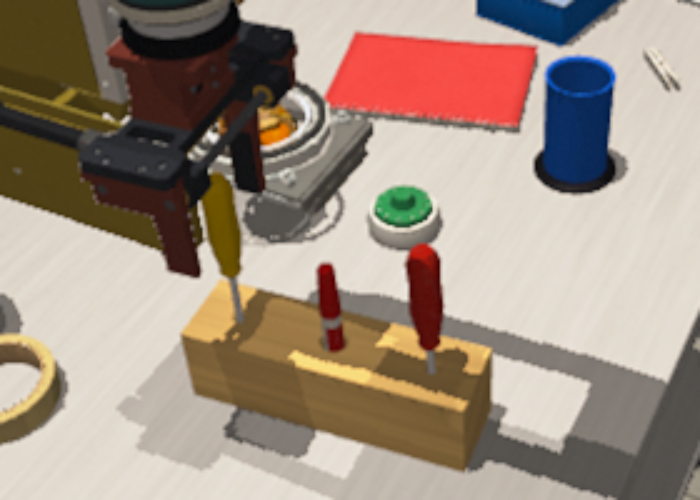

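The view shows the handle at crop pixel (222,225), between the two fingers at (180,230) and (248,150). The marker and red tool are undisturbed. Next I'll grip and pull.

```bash
python3 - <<'E'
from h import *
move_gripper(0.0); print("gap",current_finger_gap(),"F",current_grip_force())
p=np.array(current_position())
servo_line([p[0],p[1],p[2]+.15],rate=.12)
print("gap",current_finger_gap(),"F",current_grip_force(),current_force())
d=capture("scene"); cv2.imwrite("pics/scene2.png",cv2.resize(d["image"][100:330,100:420],None,fx=2.4,fy=2.4))
P=cloud(d); hsv=cv2.cvtColor(d["image"],cv2.COLOR_BGR2HSV); p=np.array(current_position())
n=np.hypot(P[...,0]-p[0],P[...,1]-p[1])<.04
s=P[n&(P[...,2]>.09)&(P[...,2]<p[2]+.05)]
for lo in np.arange(.1,.34,.02):
    b=s[(s[:,2]>=lo)&(s[:,2]<lo+.02)]; print(round(lo,2),len(b),np.median(b,0).round(4) if len(b) else "")
print(p,current_clock())
E
```

```text
gap 0.024046256139934066 F 29.998848207760602
gap 0.02441294156274454 F 29.998652577633038 [-0.4468042  -0.07528733 -0.28561665]
0.1 0 
0.12 0 
0.14 0 
0.16 23 [0.6275 0.0798 0.1722]
0.18 30 [0.6271 0.0799 0.1914]
0.2 31 [0.6272 0.0795 0.2108]
0.22 31 [0.6268 0.0802 0.2296]
0.24 38 [0.6273 0.0798 0.2498]
0.26 60 [0.6247 0.0838 0.2724]
0.28 115 [0.6222 0.0855 0.2908]
0.3 193 [0.6206 0.0853 0.3134]
0.32 303 [0.6213 0.0925 0.3298]
[0.62996833 0.07697094 0.30895893] 7.375
```

View pics/scene2.png

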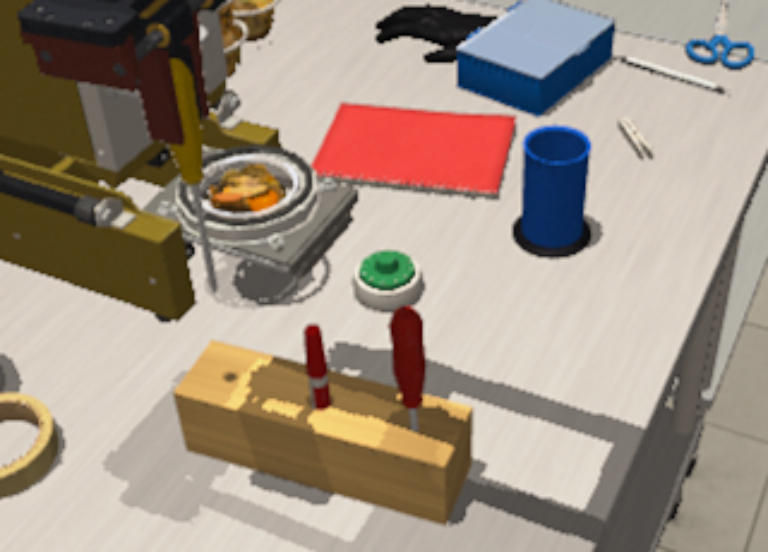

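The screwdriver is held vertical, with its shank on the TCP axis and its tip at z≈0.16. The hole at crop (230,377) is empty, and the marker and red tool are still standing. Next I'll carry it to the cup.

```bash
python3 - <<'E'
from h import *
c=[.489,-.286]
servo_line([*c,.309],rate=.2)
print(servo_line([*c,.20],rate=.12,contact_N=8),current_position())
print(servo_line([*c,.152],rate=.04,contact_N=4),current_position(),current_force())
d=capture("scene"); cv2.imwrite("pics/scene3.png",cv2.resize(d["image"][60:260,220:460],None,fx=2.5,fy=2.5))
print(current_finger_gap(),current_clock())
E
```

```text
False [ 0.48953254 -0.28634849  0.20072135]
True [ 0.48889989 -0.2858951   0.15380711] [ 0.40405722 -0.15692184  4.29101875]
0.024253955815745108 11.65
```

View pics/scene3.png

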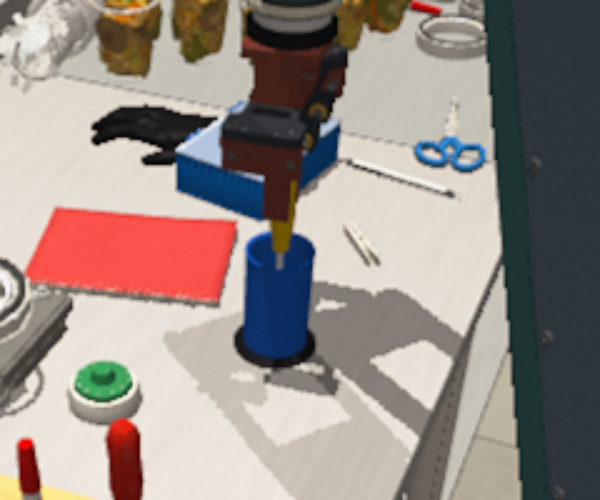

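The shank goes into the cup mouth at crop (280,260), and contact came at TCP z=0.154, the expected floor height. Now I'll release and retreat straight up.

```bash
python3 - <<'E'
from h import *
move_gripper(.088); sleep(.6)
p=np.array(current_position()); servo_line([p[0],p[1],.36],rate=.12); sleep(.5)
d=capture("scene"); cv2.imwrite("pics/scene4.png",cv2.resize(d["image"][60:310,160:460],None,fx=2.2,fy=2.2))
print(current_finger_gap(),current_force(),current_clock())
E
```

```text
0.08819394506674383 [-0.25933668 -0.25415011 -0.02557996] 15.75
```

View pics/scene4.png

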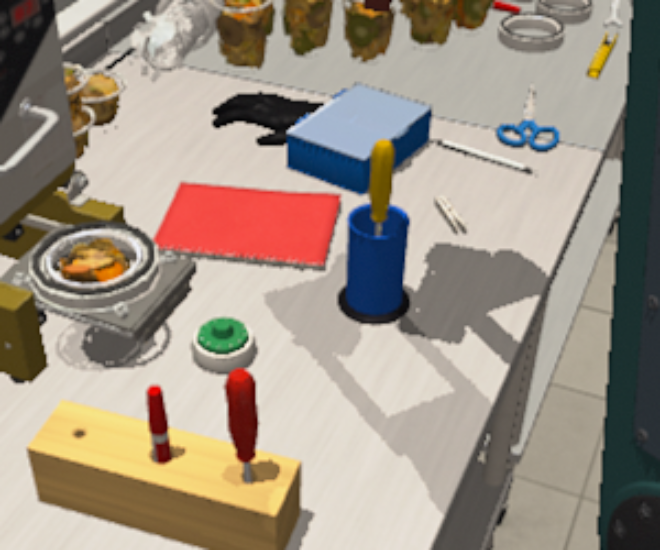

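The yellow screwdriver stands in the cup, handle at crop (381,180). The gripper is clear, and the red tool at (242,425) and marker at (158,425) haven't moved.

```bash
python3 -c "
from bench import *
print(close_job())"
```

```text
the job is handed in; nothing more can be done
None
```

The yellow screwdriver is standing tip down in the blue cup and released, the red screwdriver and marker are still in their holes, and the job was handed in at about 16 s of the 45 s allowed; no verdict came back.

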